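# Post a spent optic cassette through the sprung flap of the drop box

## Task

Get rid of the spent optic in the red cassette that lies in the lane on top of the blue drop box: press the yellow sprung flap down with one finger and, while that finger holds it open, push the cassette off the end of the lane with the other finger so that it drops into the box, then let the flap close behind it. Open the flap before the cassette goes out over it (the cassette must not ride onto the closed flap), slide the cassette without lifting it, and leave everything else where it is.

Things in the scene. Friction and masses are not known exactly. Their poses are not given: they have to be found in the camera images.
- box: Blue steel drop box, fixed, 325 mm long, 110 mm wide, bright metal top 125 mm above the table. Origin on the table, centred in width, straight below the end of the lane. Own x (level) runs along the lane to the mouth, y across, z up. Lane: x = -125 to 0 mm. Mouth: x = 0 to 124 mm, 100 mm wide, filled by the shut flap. Plain deck: x = 124 to 190 mm. Hollow and empty inside, floor 5 mm thick.
- flap (a joint): Angle of the yellow flap with black stripes, rad: 0 shut (level, top flush with the lane), grows as it is pressed down, stop at 1.05. Plate 94 mm wide, 4 mm thick, box x = 1.5 to 120 mm; hinged at x = 122 mm (the far end), so the edge by the lane drops. Self-closing spring: 0.26 Nm shut, 0.2 Nm/rad more; shut, it bears the cassette. 30 mm deep at x = 30 mm takes about 4 N, more near the hinge.
- flap_lip (a point): Middle of the flap's near edge, on its top face: 1.5 mm from the lane's end when shut; moves down with the flap.
- mouth_edge (a point): Middle of the lane's end, 125 mm above the table; fixed to the box, same axes. The lane is two flat rails at this height, 6 mm thick, each 19 to 50 mm off the middle line. The slot between them, 38 mm wide, is open from x = -125 mm to the mouth and free down to the box floor, so a finger can run in it below the rails. Guide strips on the rails: 10 mm high, inner faces 39 mm off the middle line.
- cassette: Spent cassette, loose: red plate 46 mm (own x, along the lane) by 66 mm (own y) by 14 mm, with a steel ring and amber glass on top (16 mm high in all), 0.06 to 0.12 kg. Origin at the centre of its underside; own x points to the mouth. At the start it lies flat on both rails, over the slot, between the guide strips, its front 8 to 34 mm short of the lane's end.
- cassette_front (a point): Middle of the cassette's front face (towards the mouth), 7 mm above its underside.
- cassette_rear (a point): Middle of the cassette's rear face (away from the mouth, the one to push), 7 mm above its underside.
- clean_cassette: Bystander: white cassette of the same size as the red one, lying on the table beside the box. Origin at the centre of its underside.
- screwdriver: Bystander: screwdriver with a red handle, 180 mm long, on the table beside the box.
- goggles: Bystander: green laser safety goggles, 135 mm wide, 135 mm deep, 34 mm high, on the table. Origin at the underside between the lenses.
- lens_pot: Bystander: small white pot with a black cap, 30 mm across, 32 mm high, standing on the box's plain deck beyond the flap. Origin at the centre of its underside.
- mouse: Bystander: black computer mouse, 100 mm long, on the table. Origin at the centre of its underside.
- lens_mount: Bystander: lens in a round holder on a post with a round foot, 124 mm high. Origin at the centre of its underside.
- power_meter: Bystander: orange hand-held meter, 110 x 75 x 30 mm, on the table. Origin at the centre of its underside.
There are look-alikes about, which are no part of the job. Of the things that look like the cassette, the middle-sized one is meant.

How it is judged:
By the outcome, as a careful person would: the job done as asked, in the order asked, and still so for the second after the job is handed in, with the robot touching nothing.
It also fails if it takes over 38 s, if anything falls off the work surface, if the arm or the gripper's body presses on something with over 40 N, if the wrist force passes 120 N, or if a joint passes its speed limit or range.

## Robot

A 7-joint arm with a two-finger parallel gripper is mounted at the origin on the work surface. World frame = base frame: x ahead of the robot, y to its left, z up, the work surface at z = 0. Lengths are in m, angles in rad, forces in N, time in s.
With the tool pointing down it reaches from about 0.35 to 0.9 m from the base axis. Payload 8.1 kg.
Tool frame: the origin (TCP) lies midway between the tips of the shut fingers; the grasp point (between the pads) lies arm.grasp_offset behind it (arm.grasp_offset is the distance from the TCP to the grasp point, in m); z points along the fingers, y is the line along which they close (so a half turn about z gives the same grasp; the last joint's range is limited). The gripper opens to 92 mm and grips with 3 to 60 N. Pads are 19 mm wide; open, the fingers measure 130 mm over their backs; the gripper's body (75 mm by 190 mm) begins 47 mm behind the grasp point.
Start: joints at [1.184, 0.434, 0.025, 1.573, -0.012, 1.134, -0.075], TCP at [0.175, -0.6, 0.227] pointing down, gripper open.
Joint ranges: [-2.62, 2.62], [-0.44, 2.09], [-1.27, 1.32], [0.08, 2.57], [-1.32, 4.46], [0.12, 2], [-2.74, 2.74]. Speed limits (rad/s): [2.22, 2.22, 3.01, 3.01, 3.14, 3.14, 3.14].

## Interface

Orientations are given as a rotation vector (axis times angle).
In Python, from cell import observe, imaging, arm gives the robot as it stands.
- The arm moves only by the tool apply_moves, never from a script. Its argument "commands" is a list of rows, each a list of 5 numbers: the opening in per cent of the stroke, from 0 (shut) to 100 (fully open), then the shift along the world's x, y, z in units of 0.06 m (1.0 is 0.06 m), then the turn about the world's z in units of 0.5 rad (1.0 is 0.5 rad). A call has 1 to 12 rows; each row shifts and turns the commanded pose from where the row before left it; what a row does not reach is not made up. A row lasts 1/8 s, in which the tool goes at most 62.5 mm and 10.7 degrees, less where a joint would pass 70% of its speed; a pose out of reach is approached as far as the arm can. A call with a number of a shift or a turn outside -1 to 1 is refused whole. A call with a gripper value outside its range is refused whole. The fingers move at their own pace and stop on an object; "newtons" is the grip in N (left out, the last holds). Time passes only in rows, so rows that do not move let the fingers close. It gives the time, the measured TCP pose, the force, the opening and the grip force at its end, in the units of the state.
- observe(): the state, without advancing time (a new reading comes with each control period).
- imaging.get_image(name): name is "scene" or "top"; returns (picture, depth): 400x640x3 uint8, red, green, blue; 400x640 float32, m along the optical axis (not along the pixel's ray), 0 where there is no reading.
- imaging.camera_params(name): a dict with "camera_matrix" (3x3 intrinsics, pixels), "origin" and "rotation" of the camera in the world. Camera axes: x right, y up, looking along -z (the intrinsics and any distortion apply to the point x, -y, -z); pixel columns grow to the right and rows downward; lengths in m; the calibration is good to about 2 mm. A picture is of the moment at which its call begins. camera_params takes no time and is no camera call.
- arm.sign_off(): hands the job in; it is judged then, once.
The state is a dict: "clock": time; "joints": joint angles; "dq": joint speeds; "joint_efforts": joint torques, N m; "position": TCP position; "ee_rot": TCP orientation; "force": force on the tool from outside, world axes, zero at the start; "ft_torque": the same for the moment, N m; "width": opening from 0.0 (shut) to 1.0 (fully open); "gripper_force": force on a finger pad.
Only numpy, scipy, OpenCV 4.12 (cv2) and the standard library are available. Lean on these libraries where they do the work, as an engineer would, in place of code of your own. Each camera call takes 0.05 s, during which the arm holds its last target. There are 200 camera calls.

## Working session

There is one attempt and no reset: what is moved stays moved. The work goes in short steps, Python scripts to look and compute and a tool call to move; the robot and the scene stay as the last step left them, time stands still between calls to the robot, and variables do not carry over. Pictures are saved under pics/ and viewed, at most 10 in all, crops included, and the job is handed in when it is done.

Besides the shell and the picture viewer there is one more tool, called after "Request:" as name([rows], argument=value, ...), one row to a line, values as JSON. apply_moves: Moves the arm, as the interface text tells. Its arguments: {"type":"object","properties":{"commands":{"type":"array"},"newtons":{"type":"number"}},"required":["commands"]}

```bash
mkdir -p pics; ls; python3 - <<'E'
from cell import observe, imaging, arm
import cv2,numpy as np
for n in("scene","top"):
    p,d=imaging.get_image(n); cv2.imwrite(f"pics/{n}0.png",p[:,:,::-1]); np.savez(f"{n}0.npz",p=p,d=d)
    c=imaging.camera_params(n); print(n,c)
s=observe(); print(s); print(arm.grasp_offset)
E
```

```text
pics
scene {'camera_matrix': array([[396.47516451,   0.        , 327.47022767],
       [  0.        , 396.47516451, 203.02070832],
       [  0.        ,   0.        ,   1.        ]]), 'origin': array([1.24049622, 0.29247529, 0.91216729]), 'rotation': array([0.49650439, 0.74963074, 1.82792514])}
top {'camera_matrix': array([[408.14630367,   0.        , 319.84423473],
       [  0.        , 408.14630367, 195.27627707],
       [  0.        ,   0.        ,   1.        ]]), 'origin': array([ 0.47044124, -0.00861418,  1.45007778]), 'rotation': array([ 0.0414848 , -0.04020915, -1.58594395])}
{'clock': 0.1, 'joints': array([ 1.18440435,  0.43514649,  0.02496721,  1.57400178, -0.01158259,
        1.13403675, -0.07509998]), 'dq': array([-7.08762785e-04, -1.80178573e-03, -2.56732137e-05, -3.16918063e-03,
       -1.57897828e-03,  8.16564554e-04, -8.39793602e-04]), 'joint_efforts': array([ 3.02248613e-03, -6.69121957e+01,  9.88185257e-01, -3.15139353e+01,
       -6.04569633e-02,  3.74906184e-02,  5.14460453e-05]), 'position': array([ 0.17481298, -0.59956391,  0.22602931]), 'ee_rot': array([-3.10863943e+00, -4.43998871e-01,  5.43912647e-04]), 'force': array([-0.0890895 , -0.29139946, -0.22003298]), 'ft_torque': array([-2.16649016e-03,  8.75821546e-05,  5.71818338e-02]), 'gripper_force': 0.0, 'width': 1.0017962858891105}
0.0188
```

View pics/scene0.png

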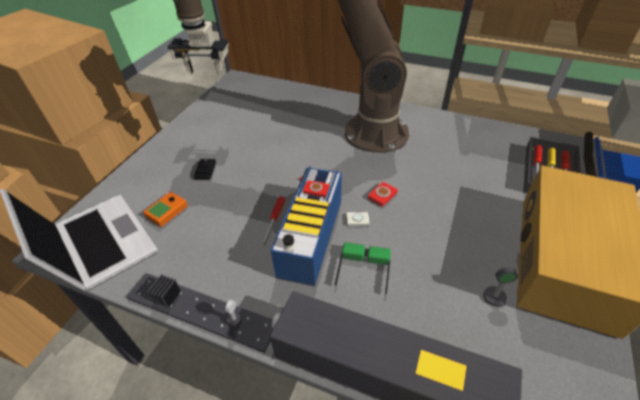

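View pics/top0.png

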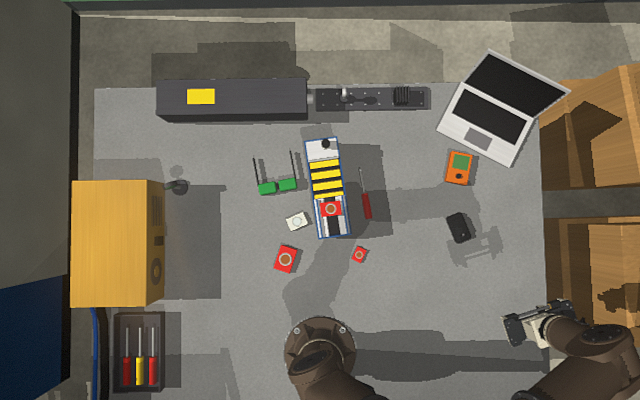

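The scene view shows the box with the red cassette at (316,187), the yellow flap beyond it and the pot at (288,240). The top view shows three look-alikes: a large red one at (286,258), a small one at (360,254), and the one in the lane at (331,209). The white cassette is at (297,221). I choose (331,209), which lies on the box, and check it in a crop.

```bash
cat > h.py <<'E'
import numpy as np,cv2
from scipy.spatial.transform import Rotation as R
from cell import observe, imaging, arm
def ray(n,px):
    c=imaging.camera_params(n);K=c["camera_matrix"];px=np.atleast_2d(px).astype(float)
    d=np.c_[(px[:,0]-K[0,2])/K[0,0],-(px[:,1]-K[1,2])/K[1,1],-np.ones(len(px))]
    return c["origin"],d@R.from_rotvec(c["rotation"]).as_matrix().T
def plane(n,px,z):
    o,d=ray(n,px); return o+d*((z-o[2])/d[:,2])[:,None]
def cloud(n,d):
    v,u=np.mgrid[:d.shape[0],:d.shape[1]]; o,r=ray(n,np.c_[u.ravel(),v.ravel()])
    return (o+r*d.reshape(-1,1)).reshape(*d.shape,3)
def red(p):
    h=cv2.cvtColor(p,cv2.COLOR_RGB2HSV); return (((h[...,0]<8)|(h[...,0]>172))&(h[...,1]>150)&(h[...,2]>90)).astype(np.uint8)
def yellow(p):
    h=cv2.cvtColor(p,cv2.COLOR_RGB2HSV); return ((abs(h[...,0].astype(int)-26)<7)&(h[...,1]>140)&(h[...,2]>120)).astype(np.uint8)
E
python3 - <<'E'
from h import *
ims={n:np.load(n+"0.npz") for n in("scene","top")}
cr=[cv2.resize(ims["top"]["p"][125:275,265:385],None,fx=4,fy=4,interpolation=cv2.INTER_CUBIC)[:600],
    cv2.resize(ims["scene"]["p"][155:290,255:345],None,fx=4.4,fy=4.4,interpolation=cv2.INTER_CUBIC)[:594]]
o=np.zeros((600,800,3),np.uint8); o[:cr[0].shape[0],:400]=cr[0][:,:400]; o[:cr[1].shape[0],402:402+cr[1].shape[1]]=cr[1][:,:398]
cv2.imwrite("pics/crop1.png",o[:,:,::-1])
for n in ims:
    p,d=ims[n]["p"],ims[n]["d"]; C=cloud(n,d)
    for nm,m,z in(("red",red(p),None),("yel",yellow(p),.125)):
        k,l,st,ce=cv2.connectedComponentsWithStats(m)
        for i in range(1,k):
            if st[i,4]>25:
                P=C[l==i]; zz=np.median(P[:,2])
                if 0<=zz<.2 and np.hypot(*np.median(P[:,:2],0))<.9:
                    px=np.argwhere(l==i)[:,::-1]; q=plane(n,px,z or zz)
                    r=cv2.minAreaRect((q[:,:2]*1000).astype(np.float32))
                    print(n,nm,ce[i].round(1),st[i,4],"z%.3f"%zz,np.round(r[0],1),np.round(r[1],1),round(r[2],1))
    T=((abs(C[...,2]-.125)<.012)).astype(np.uint8); k,l,st,ce=cv2.connectedComponentsWithStats(T)
    for i in range(1,k):
        if st[i,4]>300:
            px=np.argwhere(l==i)[:,::-1]; q=plane(n,px,.125); r=cv2.minAreaRect((q[:,:2]*1000).astype(np.float32)); print(n,"top",ce[i],st[i,4],r, np.median(C[l==i][:,2]))
E
```

```text
scene red [538.5 153.7] 116 z0.027 [-42.7 575.2] [ 23.1 106.9] 86.9
scene red [566.  161.5] 74 z0.027 [-36.6 663.4] [18.7 96.1] 88.4
scene red [316.  189.3] 186 z0.139 [501.5 -41.1] [55.  67.6] 14.2
scene red [382.4 194.8] 245 z0.017 [331.7 115.8] [63.1 91.3] 71.8
scene red [277.3 207.5] 121 z0.024 [ 512.4 -169.2] [89.8 18.6] 9.1
scene yel [552.4 156.6] 102 z0.027 [ 98.  582.8] [16.9 89.5] 89.6
scene yel [311.3 201.5] 131 z0.125 [540.8 -38.3] [18.8 91.6] 7.7
scene yel [308.7 209.2] 259 z0.125 [571.8 -33.8] [28.1 94.8] 7.5
scene yel [305.1 218.8] 274 z0.125 [607.6 -28.7] [27.8 94.2] 7.7
scene yel [301.4 227.8] 222 z0.125 [640.1 -25. ] [21. 94.] 7.6
scene top [282.96546053  20.96381579] 608 ((-571.7869262695312, -685.40869140625), (724.7073974609375, 73.50293731689453), 89.9786148071289) 0.1247081528009567
scene top [62.05179856 83.50647482] 695 ((280.2879638671875, -1222.8671875), (227.75563049316406, 434.4661560058594), 52.89958190917969) 0.12539738556965274
scene top [306.25466624 218.04428978] 3161 ((570.0013427734375, -32.48268127441406), (338.0231628417969, 112.82317352294922), 7
[... 1412 characters left out ...]
.0
top yel [138.2 370.2] 144 z0.029 [ -9.9 575.9] [84.4 19.1] 0.4
top top [514.84458078  83.35582822] 489 ((898.51708984375, -658.266357421875), (294.1395568847656, 26.719568252563477), 61.09136962890625) 0.1252958235735595
top top [230.68378932  96.33277499] 5373 ((869.8532104492188, 279.4832458496094), (121.26239776611328, 494.5788269042969), 0.02694009244441986) 0.12052179438473076
top top [326.2303285  182.94766998] 2618 ((565.3466796875, -31.69867706298828), (324.99169921875, 109.9341049194336), 7.533976078033447) 0.12603545157390106
top top [150.43034826 242.3880597 ] 402 ((398.1655578613281, 541.41748046875), (14.2645263671875, 399.2051086425781), 89.80143737792969) 0.1253156605446898
```

View pics/crop1.png

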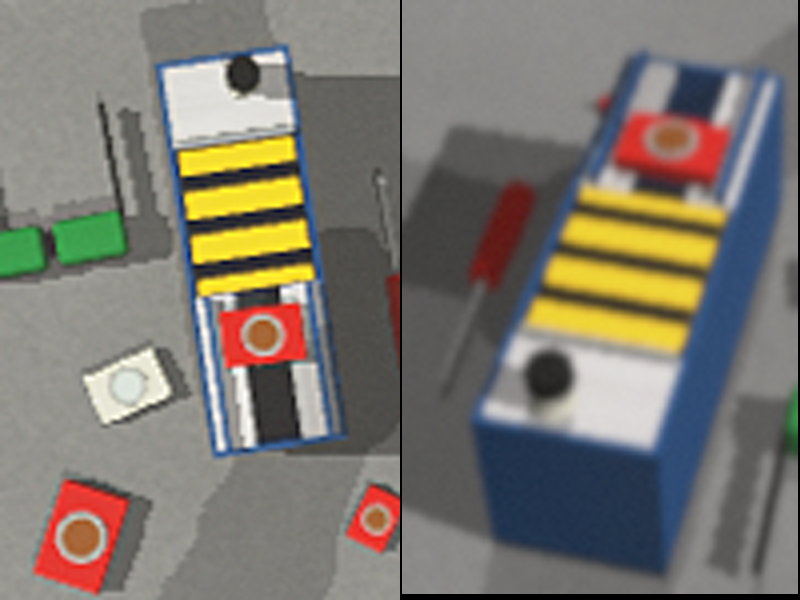

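The crop confirms it: the red plate in the lane measures 46 x 65 mm at z=0.14, against 85 x 60 and 49 x 34 mm for the other two, so it is the middle-sized one. Box yaw is about 7.4°, with the lane's end near (0.533, -0.037). The cassette's rear face is at box x of about -60 mm and its front at about -14 mm.

Now I move over the box with the finger line along the lane.

Request:
apply_moves([
  [100,0.35,0.58,0,0.18],
  [100,0.35,0.58,0,0.18],
  [100,0.35,0.58,0,0.18],
  [100,0.35,0.58,0,0.18],
  [100,0.35,0.58,0,0.18],
  [100,0.35,0.58,0,0.18],
  [100,0.35,0.58,0,0.18],
  [100,0.35,0.58,0,0.18],
  [100,0.35,0.58,0,0.18],
  [100,0.35,0.58,0,0.18],
])

```text
clock: 1.35
position: [0.3853, -0.2508, 0.2266]
ee_rot: [-2.605, -1.756, 0.0]
force: [0.3, -0.2, 1.0]
width: 1.003
gripper_force: 0.0
```

```bash
cat > st.py <<'E'
from h import *
O=np.array([.533,-.0373]);yaw=np.radians(7.4);B=np.array([[np.cos(yaw),np.sin(yaw)],[-np.sin(yaw),np.cos(yaw)]])
def box(p): return (B@(np.asarray(p)[:2]-O)*1000).round(1)
def st(tgt=None):
    s=observe();m=R.from_rotvec(s["ee_rot"]).as_matrix();a=np.degrees(np.arctan2(m[1,1],m[0,1]))
    print("t",s["clock"],"p",s["position"].round(4),"box",box(s["position"]),"toolz",m[:,2].round(3),"y ang",round(a,2),"j",s["joints"].round(2),"F",s["force"].round(1),s["width"])
    if tgt is not None:
        w=O+B.T@(np.array(tgt)/1000); print("shift units",((w-s["position"][:2])/.06).round(3),"turn",round(np.radians(7.4-a)/.5,3))
E
python3 - <<'E'
from st import *
st([-18,0])
p,d=(np.load("top0.npz")[k] for k in"pd");C=cloud("top",d)
m=(C[...,2]>.145)&(C[...,2]<.17)&(abs(C[...,0]-.69)<.06)&(abs(C[...,1]+.03)<.07);P=C[m];print("pot",len(P),box(P.mean(0)),P[:,2].max())
E
```

```text
t 1.35 p [ 0.3853 -0.2508  0.2266] box [-174.  -192.7] toolz [-0.  0. -1.] y ang -22.01 j [ 0.76  0.19 -0.35  1.93  0.08  1.03 -0.01] F [ 0.3 -0.2  1. ] 1.003095148810569
shift units [2.164 3.519] turn 1.027
pot 65 [171.  -11.6] 0.16467529372428746
```

Request:
apply_moves([
  [100,0.35,0.58,0,0.18],
  [100,0.35,0.58,0,0.18],
  [100,0.35,0.58,0,0.18],
  [100,0.35,0.58,0,0.18],
  [100,0.35,0.58,0,0.13],
  [100,0.37,0.58,0,0.13],
  [100,0,0,0,0],
  [100,0,0,0,0],
])

```text
clock: 2.35
position: [0.5116, -0.0438, 0.2263]
ee_rot: [-2.105, -2.332, 0.002]
force: [1.2, -1.4, -0.5]
width: 0.999
gripper_force: 0.0
```

```bash
python3 - <<'E'
from st import *
st([-18,0])
E
```

```text
t 2.35 p [ 0.5116 -0.0438  0.2263] box [-22.   -3.7] toolz [-0.001 -0.    -1.   ] y ang 5.86 j [ 0.41  0.31 -0.55  1.81  0.18  1.08 -0.1 ] F [ 1.2 -1.4 -0.5] 0.9985400929953289
shift units [0.059 0.07 ] turn 0.054
```

Request:
apply_moves([
  [100,0.06,0.07,-0.3,0.05],
  [100,0,0,-0.4,0],
  [100,0,0,-0.4,0],
  [100,0,0,0,0],
  [100,0,0,0,0],
])

```text
clock: 2.98
position: [0.5159, -0.0393, 0.161]
ee_rot: [2.075, 2.359, 0.0]
force: [-0.2, -0.5, -0.1]
width: 1.001
gripper_force: 0.0
```

```bash
python3 - <<'E'
from st import *
st([-18,0])
p,d=imaging.get_image("scene");q,_=imaging.get_image("top")
a=cv2.resize(p[120:270,250:370],(400,500),interpolation=cv2.INTER_CUBIC);b=cv2.resize(q[125:275,265:385],(400,500),interpolation=cv2.INTER_CUBIC)
cv2.imwrite("pics/c2.png",np.hstack([a,b])[:,:,::-1])
E
```

```text
t 2.975 p [ 0.5159 -0.0393  0.161 ] box [-17.2   0.2] toolz [ 0.  0. -1.] y ang 7.31 j [ 0.38  0.39 -0.53  1.88  0.24  0.93 -0.14] F [-0.2 -0.5 -0.1] 1.0005853887638445
shift units [-0.012 -0.006] turn 0.003
```

View pics/c2.png

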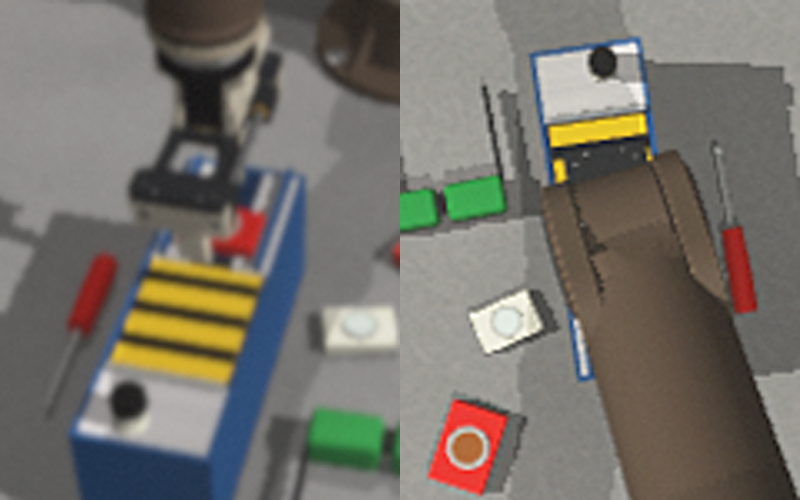

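The left view shows the front finger over the flap at (200,245) and the red cassette behind it. In the right (top) view the arm hides the rear finger. I descend part way first and check the force.

Request:
apply_moves([
  [100,-0.04,0,-0.2,0],
  [100,0,0,-0.2,0],
  [100,0,0,-0.15,0],
  [100,0,0,0,0],
])

```text
clock: 3.58
position: [0.5127, -0.039, 0.1267]
ee_rot: [-2.074, -2.358, 0.002]
force: [-0.4, -0.5, -0.1]
width: 1.001
gripper_force: 0.0
```

```bash
python3 - <<'E'
from st import *
st([-19.5,0])
E
```

```text
t 3.575 p [ 0.5127 -0.039   0.1267] box [-20.3   0.9] toolz [-0.002  0.    -1.   ] y ang 7.34 j [ 0.37  0.43 -0.52  1.93  0.27  0.86 -0.17] F [-0.4 -0.5 -0.1] 1.0009378410015608
shift units [ 0.015 -0.014] turn 0.002
```

No contact yet. Next I press the flap down to z ≈ 0.095.

Request:
apply_moves([
  [100,0,0,-0.15,0],
  [100,0,0,-0.15,0],
  [100,0,0,-0.15,0],
  [100,0,0,-0.1,0],
  [100,0,0,0,0],
])

```text
clock: 4.2
position: [0.5129, -0.039, 0.0942]
ee_rot: [-2.074, -2.358, 0.001]
force: [-0.8, -0.3, 3.2]
width: 1.001
gripper_force: 1.5
```

```bash
python3 - <<'E'
from st import *
st([-19.5,0])
p,d=imaging.get_image("scene")
cv2.imwrite("pics/c3.png",cv2.resize(p[140:260,250:370],(600,600),interpolation=cv2.INTER_CUBIC)[:,:,::-1])
E
```

```text
t 4.2 p [ 0.5129 -0.039   0.0942] box [-20.2   0.9] toolz [-0.001 -0.    -1.   ] y ang 7.33 j [ 0.35  0.47 -0.5   1.96  0.31  0.79 -0.2 ] F [-0.8 -0.3  3.2] 1.0008055304958403
shift units [ 0.013 -0.013] turn 0.002
```

View pics/c3.png

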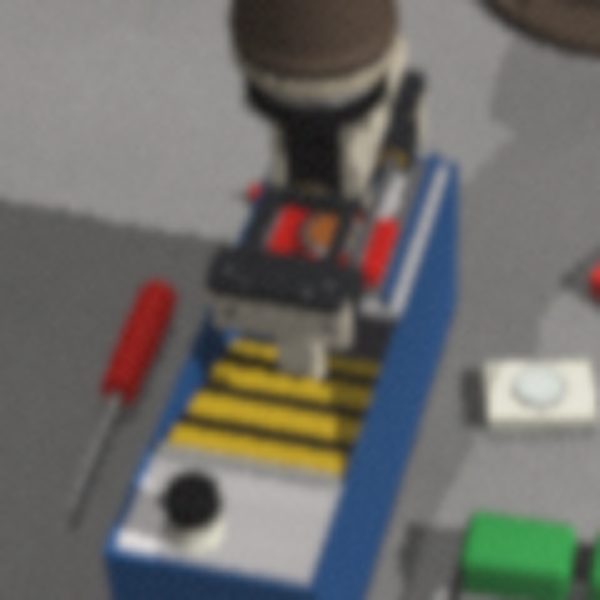

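The finger holds the flap open with 3 N, and the cassette sits between the fingers in the lane at (320,235). Now I slide it slowly along the lane.

Request:
apply_moves([
  [100,0.08,0.01,0,0],
  [100,0.08,0.01,0,0],
  [100,0.08,0.01,0,0],
  [100,0.08,0.01,0,0],
  [100,0.08,0.01,0,0],
  [100,0.08,0.01,0,0],
  [100,0,0,0,0],
])

```text
clock: 5.12
position: [0.5428, -0.0353, 0.0948]
ee_rot: [2.075, 2.359, 0.001]
force: [-2.8, -0.9, 2.7]
width: 0.998
gripper_force: 2.2
```

```bash
python3 - <<'E'
from st import *
st([34,0])
p,d=imaging.get_image("scene")
cv2.imwrite("pics/c4.png",cv2.resize(p[140:260,250:370],(600,600),interpolation=cv2.INTER_CUBIC)[:,:,::-1])
E
```

```text
t 5.125 p [ 0.5428 -0.0353  0.0948] box [9.9 0.7] toolz [ 0.001  0.    -1.   ] y ang 7.33 j [ 0.33  0.51 -0.49  1.89  0.32  0.82 -0.2 ] F [-2.8 -0.9  2.7] 0.9976049498201486
shift units [0.399 0.04 ] turn 0.003
```

View pics/c4.png

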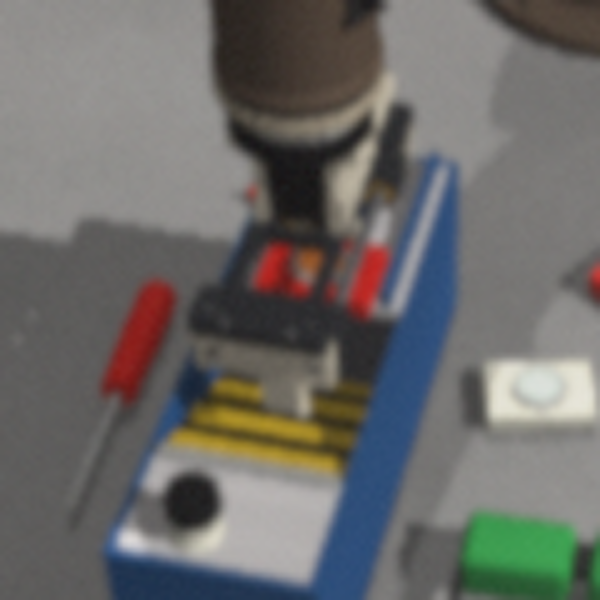

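The cassette at (320,275) has slid to the lane's end and the flap is open wider. I push the rest of the way.

Request:
apply_moves([
  [100,0.08,0.01,0,0],
  [100,0.08,0.01,0,0],
  [100,0.08,0.01,0,0],
  [100,0.08,0.01,0,0],
  [100,0.08,0.01,0,0],
  [100,0,0,0,0],
  [100,0,0,0,0],
  [100,0,0,0,0],
])

```text
clock: 6.18
position: [0.5654, -0.0326, 0.0946]
ee_rot: [-2.074, -2.358, 0.002]
force: [-6.4, -1.1, 3.8]
width: 1.002
gripper_force: 3.5
```

```bash
python3 - <<'E'
from st import *
st([40,0])
p,d=imaging.get_image("scene")
cv2.imwrite("pics/c5.png",cv2.resize(p[140:260,250:370],(600,600),interpolation=cv2.INTER_CUBIC)[:,:,::-1])
E
```

```text
t 6.175 p [ 0.5654 -0.0326  0.0946] box [32.7  0.5] toolz [-0.001 -0.    -1.   ] y ang 7.32 j [ 0.31  0.54 -0.48  1.83  0.32  0.85 -0.2 ] F [-6.4 -1.1  3.8] 1.001725027516774
shift units [0.121 0.007] turn 0.003
```

View pics/c5.png

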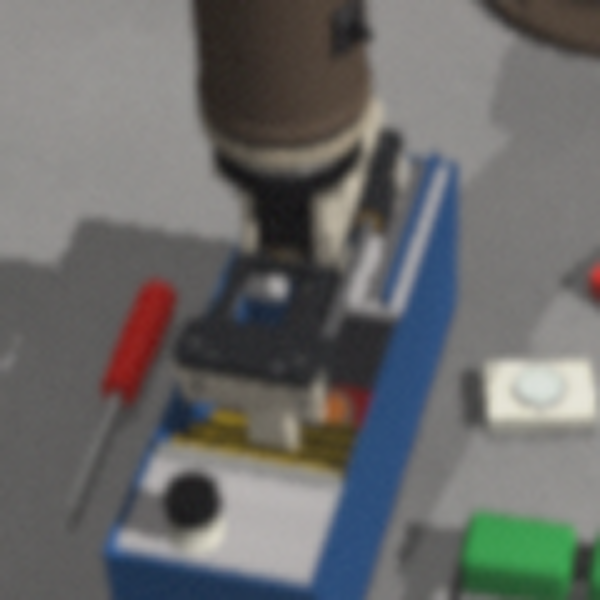

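The lane is now clear. The red plate and amber glass show inside the mouth at (345,400), so I check its depth there.

```bash
python3 - <<'E'
from st import *
p,d=imaging.get_image("scene");C=cloud("scene",d);m=red(p).astype(bool)
h=cv2.cvtColor(p,cv2.COLOR_RGB2HSV); am=(h[...,0]<16)&(h[...,1]>110)&(h[...,2]>60)
b=np.array([box(x) if np.isfinite(x).all() else [0,0] for x in C.reshape(-1,3)]).reshape(*d.shape,2)
s=(m|am)&(d>0)&(b[...,0]>-30)&(b[...,0]<125)&(abs(b[...,1])<52)
for v,u in np.argwhere(s): print(u,v,b[v,u],round(C[v,u,2]*1000),end=" | ")
print()
for dy in (43,30): # flap side profile
  y=(abs(b[...,1]-dy)<3)&(b[...,0]>0)&(b[...,0]<125)&yellow(p).astype(bool)
  print([(b[v,u,0],round(C[v,u,2]*1000)) for v,u in np.argwhere(y)])
E
```

```text
316 218 [-23.3  -0.6] 21 | 317 218 [-26.7   1.5] 18 | 318 218 [-26.8   4.6] 19 | 319 218 [-28.1   7.4] 18 | 320 218 [-26.8  10.9] 21 | 316 219 [-20.7   0. ] 20 | 317 219 [-22.4   2.7] 19 | 318 219 [-19.2   6.7] 23 | 319 219 [-23.1   8.7] 20 | 320 219 [-24.8  11.4] 18 | 321 219 [-26.1  14.2] 18 | 322 219 [-27.2  17. ] 17 | 315 220 [-15.5  -1.7] 21 | 316 220 [-15.1   1.6] 22 | 317 220 [-16.8   4.2] 21 | 318 220 [-15.8   7.6] 23 | 319 220 [-18.3  10.1] 21 | 320 220 [-19.5  12.8] 20 | 321 220 [-21.1  15.5] 19 | 322 220 [-22.6  18.2] 18 | 315 221 [-12.7  -1. ] 19 | 316 221 [-13.2   2. ] 20 | 317 221 [-11.    5.8] 23 | 318 221 [-14.7   7.9] 20 | 319 221 [-13.4  11.4] 22 | 320 221 [-15.4  13.9] 20 | 321 221 [-19.  16.] 17 | 322 221 [-17.4  19.6] 20 | 315 222 [-7.3  0.6] 21 | 316 222 [-8.5  3.3] 21 | 317 222 [-12.2   5.3] 17 | 318 222 [-8.2  9.7] 23 | 319 222 [-8.6 12.7] 23 | 320 222 [-9.9 15.4] 22 | 315 223 [-2.6  1.9] 22 | 316 223 [-2.   5.2] 24 | 317 223 [-5.8  7.1] 20 | 318 223 [-4.5 10.6] 22 | 319 223 [-5.4 13.5] 22 | 320 223 [-9.8 15.3] 18 | 321 223 [-8.1 18.9] 21 | 315 224 [27.8 11.2] 54 | 316 224 [-1.   5.3] 20 | 317 224 [-1.5  8.3] 21 | 318 224 [-1.3 11.5] 22 | 319 224 [-3.9 13.8] 19 | 320 224 [-4.8 16.6] 19 | 321 224 [-6.6 19.2] 18 | 320 225 [27.  25.8] 53 | 
[]
[]
```

The cassette lies flat on the box floor: its top is at 21 mm, and 5 + 16 mm was expected. I lift straight up, slowly, so the flap closes behind it.

Request:
apply_moves([
  [100,0,0,0.1,0],
  [100,0,0,0.1,0],
  [100,0,0,0.1,0],
  [100,0,0,0.1,0],
  [100,0,0,0.15,0],
  [100,0,0,0.15,0],
  [100,0,0,0.3,0],
  [100,0,0,0.5,0],
  [100,0,0,0.5,0],
  [100,0,0,0.5,0],
  [100,0,0,0.5,0],
  [100,0,0,0,0],
])

```text
clock: 7.78
position: [0.5678, -0.032, 0.2782]
ee_rot: [2.072, 2.356, 0.006]
force: [0.1, 0.2, 0.1]
width: 0.996
gripper_force: 0.0
```

Request:
apply_moves([
  [100,-0.4,-0.6,0,0],
  [100,-0.4,-0.6,0,0],
  [100,-0.4,-0.6,0,0],
  [100,-0.4,-0.6,0,0],
  [100,-0.4,-0.6,0,0],
  [100,0,0,0,0],
  [100,0,0,0,0],
  [100,0,0,0,0],
])

```text
clock: 8.78
position: [0.4468, -0.2112, 0.2747]
ee_rot: [-2.072, -2.361, -0.001]
force: [0.1, 0.2, -0.3]
width: 1.001
gripper_force: 0.0
```

```bash
python3 - <<'E'
from st import *
st()
p,d=imaging.get_image("scene");q,e=imaging.get_image("top");C=cloud("top",e)
b=((C[...,:2]-O)@B.T)*1000
f=(b[...,0]>5)&(b[...,0]<115)&(abs(b[...,1])<40);print("flap z",np.percentile(C[f][:,2],[5,50,95]).round(4),f.sum())
a=cv2.resize(p[120:270,250:370],(400,500),interpolation=cv2.INTER_CUBIC);c=cv2.resize(q[125:275,265:385],(400,500),interpolation=cv2.INTER_CUBIC)
cv2.imwrite("pics/c6.png",np.hstack([a,c])[:,:,::-1])
E
```

```text
t 8.775 p [ 0.4468 -0.2112  0.2747] box [-107.9 -161.4] toolz [ 0.  0. -1.] y ang 7.44 j [ 0.73  0.22 -0.48  1.78  0.11  1.16  0.35] F [ 0.1  0.2 -0.3] 1.0014694732961191
flap z [0.1209 0.1257 0.1304] 834
```

View pics/c6.png

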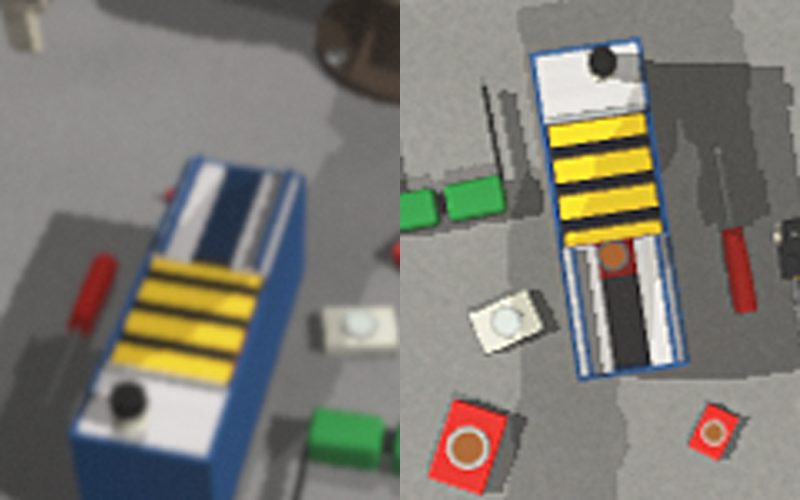

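The flap is shut, with its face level at 125 mm. The cassette shows on the box floor through the slot at (615,257), and the bystanders have not moved.

```bash
python3 -c "
from cell import arm
print(arm.sign_off())"
```

```text
the job is handed in; nothing more can be done
None
```

The job is handed in at about 9 s: the red cassette lies flat on the floor of the drop box, the flap has closed behind it, and the pictures show nothing else moved.

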